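# Present the labelled cup to the desk scanner

### The job

Swivel the barcode scanner on its stand until its window points straight at the middle of the pen carousel, and leave it aimed there. Then turn the carousel until the square cup, the one with the barcode label, faces the scanner's window squarely, and hold the carousel still with the fingers gripping it: finish while still holding it, do not let go. Leave the other things on the desk where they are.

Things in the scene. Friction and masses are not known exactly. Their poses are not given: they have to be found in the camera images.
- turntable: pen carousel: white disc 230 mm across, top 30 mm above the desk, with four grey cups, rims at 118 mm, fixed pens to 145 mm. The one square cup (56 mm wide, barcode label) is on its +x side; three round cups (62 mm across) at +y, -x, -y, 76 mm from the axis. Origin on the vertical turning axis at desk height, z up. Turns either way, no stops, friction 0.04 N m, stays where left.
- handle (a point): centre of the steel bar handle on top of the carousel's spindle, on the turning axis, 183 mm above the desk; the bar is 64 mm long along the turntable's x, 16 mm wide along its y and 36 mm tall (165 to 201 mm above the desk), axes as the turntable's. Turns with the turntable.
- label (a point): centre of the barcode label on the outer face of the square cup, 109 mm from the turning axis along the turntable's +x, 80 mm above the desk; axes as the turntable's, x points out of the label
- scanner_head: white desk scanner head, a box 84 (x) by 42 (y) mm, 70 to 122 mm above the desk, with a black window bezel 54 mm wide at its +x end (40 to 46 mm from the axis). Swivels about a vertical axis through its middle on a fixed stand (foot 96 mm across), no stops, friction 0.08 N m, stays where left. Origin on that axis at desk height, x the way it looks, z up.
- head_grip (a point): on the swivel axis, 102 mm above the desk, inside the scanner head, 20 mm below its top: the height to grip it across its 42 mm width; axes as the head's
- window (a point): centre of the scanner's window, 47 mm from the swivel axis along the head's +x, 96 mm above the desk; axes as the head's
- eraser: rubber eraser 22 x 45 x 13 mm lying between scanner and carousel; loose, not part of the job. Origin at the centre of its underside
- mug: white mug, 80 mm across, 95 mm tall; loose, not part of the job. Origin at the centre of its underside
- stapler: black stapler 130 x 34 x 48 mm, long along its x; loose, not part of the job. Origin at the centre of its underside
- tape: roll of clear tape lying flat, 90 mm across, 20 mm high; loose, not part of the job. Origin at the centre of its underside
- mouse: black computer mouse 105 x 60 x 30 mm; loose, not part of the job. Origin at the centre of its underside
- sanitiser: clear bottle 60 mm across, 160 mm tall; loose, not part of the job. Origin at the centre of its underside
- charger: black charger brick 100 x 50 x 28 mm; loose, not part of the job. Origin at the centre of its underside
Mind the look-alikes: they are no part of the job. What is shaped like the part that bears scanner_head but green or orange is not meant.

How it is judged:
On the way, in this order (a step that is already met when the one before it is completed fails the run):
1. the scanner head is at rest, aimed at the carousel's axis (y of turntable in the frame of scanner_head between -0.03 and 0.03 m and x of turntable in the frame of scanner_head above 0.1 m and angular speed of scanner_head below 0.05 rad/s), for 0.3 s.
2. the labelled cup faces the aimed scanner and the fingers hold the carousel (y of turntable in the frame of scanner_head between -0.03 and 0.03 m and x of turntable in the frame of scanner_head above 0.1 m and y of window in the frame of turntable between -0.03 and 0.03 m and x of window in the frame of turntable above 0.1 m and contact force between the fingers and turntable above 2 N), for 0.2 s.
At the end, for the whole second after the job is handed in: The scanner's line of sight passes within 30 mm of the carousel's axis; its window lies within 30 mm of the line straight out from the label's middle; the fingers press on the carousel with over 2 N; carousel and scanner are still (under 0.05 rad/s) (all of step 2 and angular speed of each of turntable, scanner_head below 0.05 rad/s); the arm keeps its last pose, push and grip.
It fails at once if one of the other things on the desk is pushed more than 30 mm (distance of any of eraser, mug, stapler, tape, mouse, sanitiser, charger from where it was at the start of the episode above 0.03 m).
It also fails if it takes over 72 s, if anything falls off the work surface, if the arm or the gripper's body presses on something with over 40 N, if the wrist force passes 120 N, or if a joint passes its speed limit or range.

### The arm

A 7-joint arm with a two-finger parallel gripper is mounted at the origin on the work surface. World frame = base frame: x ahead of the robot, y to its left, z up, the work surface at z = 0. Lengths are in m, angles in rad, forces in N, time in s.
With the tool pointing down it reaches from about 0.35 to 0.9 m from the base axis. Payload 8.1 kg.
Tool frame: the origin (TCP) lies between the finger pads; the fingertips stand 17 mm ahead of it and the grasp point (between the pads) lies 2 mm behind it; z points along the fingers, y is the direction in which the jaws open and shut (so a half turn about z gives the same grasp; the last joint's range is limited). The gripper opens to 92 mm and grips with 3 to 60 N. Pads are 19 mm wide; open, the fingers measure 130 mm over their backs; the gripper's body (75 mm by 190 mm) begins 47 mm behind the grasp point.
Start: joints at [-1.437, 0.434, 0.025, 1.573, -0.012, 1.134, -0.075], TCP at [0.147, 0.608, 0.214] pointing down, gripper open.
Joint ranges: [-2.62, 2.62], [-0.44, 2.09], [-1.27, 1.32], [0.08, 2.57], [-1.32, 4.46], [0.12, 2], [-2.74, 2.74]. Speed limits (rad/s): [2.22, 2.22, 3.01, 3.01, 3.14, 3.14, 3.14].

### API

Orientations are given as a rotation vector (axis times angle).
In Python, from cell import arm gives the robot as it stands. The module is installed in compiled form; this text tells all that it offers.
- The arm moves only by the shell command python3 -m crank 'ROWS' [FORCE]. ROWS is JSON, a list of rows, each a list of 5 numbers: the opening, from 0 (shut) to 1 (fully open), then the shift along the world's x, y, z normalised to -1 to 1, where 1 is 40 cm, then the turn about the world's z normalised to -1 to 1, where 1 is 60 degrees. In form: [[fingers, tx, ty, tz, twist], ...]. A call has exactly 8 rows; each row shifts and turns the commanded pose from where the row before left it; what a row does not reach is not made up. A row lasts 1/12 s, in which the tool goes at most 41.7 mm and 7.16 degrees, less where a joint would pass 70% of its speed; a pose out of reach is approached as far as the arm can. A call with a number of a shift or a turn outside -1 to 1 is refused whole. A call with a gripper value outside its range is refused whole. The fingers move at their own pace and stop on an object; FORCE is the grip in N (left out, the last holds). Time passes only in rows, so rows that do not move let the fingers close, or fill a call up. It gives the time, the measured TCP pose, the force and the opening at its end, in the units of the state.
- arm.observe(): the state, without advancing time (a new reading comes with each control period).
- arm.get_image(name): name is "side" or "top"; returns the picture (420x560x3 uint8, red, green, blue); there is no depth.
- arm.get_calibration(name): a dict with "intrinsics" (3x3 intrinsics, pixels), "distortion" ([k1, k2, p1, p2, k3] as OpenCV has them; the pictures are not rectified), "extrinsics" (4x4, takes a point from camera to world coordinates). Camera axes: x right, y down, z forward; pixel columns grow to the right and rows downward; lengths in m; the calibration is good to about 2 mm. A picture is of the moment at which its call begins. get_calibration takes no time and is no camera call.
- arm.sign_off(): hands the job in, once; it reports no verdict.
The state is a dict: "clock": time; "joints": joint angles; "dq": joint speeds; "joint_efforts": joint torques, N m; "position": TCP position; "ee_rot": TCP orientation; "force": force on the tool from outside, world axes, zero at the start; "ft_torque": the same for the moment, N m; "width": opening from 0.0 (shut) to 1.0 (fully open).
Only numpy, scipy, OpenCV 4.12 (cv2) and the standard library are available. Lean on these libraries where they do the work, as an engineer would, in place of code of your own. Each camera call takes 0.05 s, during which the arm holds its last target.

## Working session

There is one attempt and no reset: what is moved stays moved. The work goes in short steps, Python scripts to look and compute and a shell command to move; the robot and the scene stay as the last step left them, time stands still between calls to the robot, and variables do not carry over. Pictures are saved under pics/ and viewed, and the job is handed in when it is done.

```bash
mkdir -p pics
python3 - <<'E'
from cell import arm
import cv2
for n in("top","side"):
    im=arm.get_image(n); cv2.imwrite(f"pics/{n}0.png",im[:,:,::-1])
    c=arm.get_calibration(n); print(n,c)
print(arm.observe())
E
```

```text
top {'intrinsics': array([[535.18327473,   0.        , 279.19341948],
       [  0.        , 535.18327473, 202.1569154 ],
       [  0.        ,   0.        ,   1.        ]]), 'distortion': array([-0.07328329,  0.        ,  0.        ,  0.        ,  0.        ]), 'extrinsics': array([[-0.02227511, -0.99608748,  0.08551929,  0.46784983],
       [-0.99971256,  0.02143394, -0.01074178,  0.016056  ],
       [ 0.00886674, -0.08573399, -0.99627861,  1.59340451],
       [ 0.        ,  0.        ,  0.        ,  1.        ]])}
side {'intrinsics': array([[446.77959875,   0.        , 278.01360994],
       [  0.        , 446.77959875, 212.48302088],
       [  0.        ,   0.        ,   1.        ]]), 'distortion': array([-0.14159366,  0.        ,  0.        ,  0.        ,  0.        ]), 'extrinsics': array([[-0.98828154, -0.11133378,  0.10442406,  0.43856895],
       [-0.15180131,  0.64515803, -0.74881739,  0.89654683],
       [ 0.01599865, -0.75589411, -0.65449838,  0.92117912],
       [ 0.        ,  0.        ,  0.        ,  1.        ]])}
{'clock': 0.1, 'joints': array([-1.43663165,  0.43513859,  0.02495525,  1.57401107, -0.01162261,
        1.13400445, -0.07511003]), 'dq': array([-9.27332290e-04, -2.17687342e-03,  1.07317404e-04, -3.16430544e-03,
       -1.28797945e-04, -1.36659433e-03,  8.19486884e-05]), 'joint_efforts': array([ 2.58606815e-03, -6.69121313e+01,  9.87775996e-01, -3.15143931e+01,
       -6.05411176e-02,  3.74457194e-02,  7.93386289e-05]), 'position': array([0.14652148, 0.6070857 , 0.21353047]), 'ee_rot': array([-3.71145973e-01, -3.11952380e+00,  2.22251185e-03]), 'force': array([-0.65456261, -0.48329623,  0.82339795]), 'ft_torque': array([ 0.02625176, -0.01755152, -0.01666046]), 'width': 1.0003938272163857}
```

View pics/top0.png

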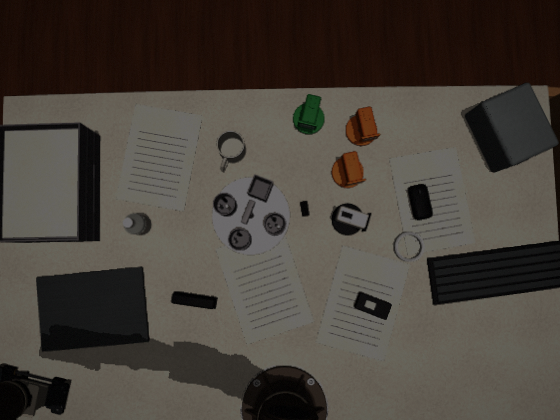

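View pics/side0.png

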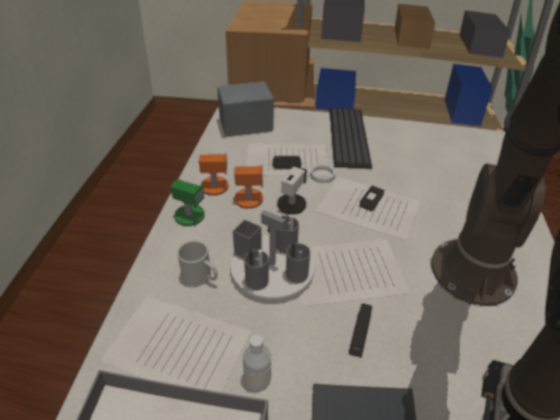

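The white head on the black foot at top (350,217) is the scanner. The look-alikes are green (308,113) and orange (363,125) and (348,168). The carousel is at (251,216), with its square cup near (261,188) and its handle near (248,211). I'll check both in a close crop.

Run:
```python
import cv2,numpy as np
im=cv2.imread("pics/top0.png")
a=cv2.resize(im[170:262,205:297],(552,552),interpolation=cv2.INTER_CUBIC)
b=cv2.resize(im[192:242,322:378],None,fx=11,fy=11,interpolation=cv2.INTER_CUBIC)[:552]
a=cv2.resize(a,(400,400));b=cv2.resize(b,(400,357));b=cv2.copyMakeBorder(b,0,43,0,0,cv2.BORDER_CONSTANT)
cv2.imwrite("pics/crop0.png",cv2.convertScaleAbs(np.hstack([a,b]),alpha=1.6))
```

```text
(no output)
```

View pics/crop0.png

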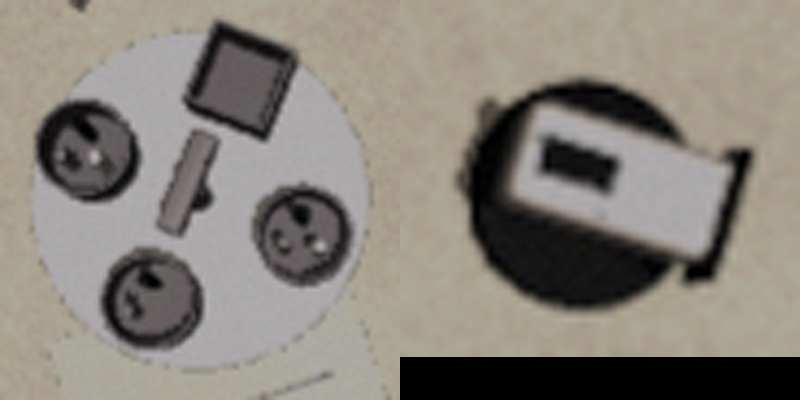

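```bash
cat > h.py <<'E'
import cv2,numpy as np
from cell import arm
def w(n,px,z):
    c=arm.get_calibration(n);K=c["intrinsics"];E=c["extrinsics"]
    p=cv2.undistortPoints(np.array(px,float).reshape(-1,1,2),K,c["distortion"]).reshape(-1,2)
    d=np.c_[p,np.ones(len(p))]@E[:3,:3].T; o=E[:3,3]
    return (o+d*((z-o[2])/d[:,2])[:,None])[:,:2]
def proj(n,P):
    c=arm.get_calibration(n);T=np.linalg.inv(c["extrinsics"])
    return cv2.projectPoints(np.array(P,float).reshape(-1,3),cv2.Rodrigues(T[:3,:3])[0],T[:3,3],c["intrinsics"],c["distortion"])[0].reshape(-1,2)
E
python3 - <<'E'
from h import *
L=lambda p:np.array(p)/4.348+[205,170]
R=lambda p:(np.array(p)-[400,0])/7.143+[322,192]
d=w("top",L([(30,200),(370,200),(200,30),(200,370)]),.03);print("disc",d,d.mean(0))
h=w("top",L([(200,130),(220,138),(178,237),(157,230)]),.201);print("handle",h.mean(0),np.linalg.norm(h[1]-h[2]),np.degrees(np.arctan2(*(h[:2].mean(0)-h[2:].mean(0))[::-1])))
s=w("top",L([(217,22),(298,50),(266,140),(186,103)]),.118);print("cup",s.mean(0),np.linalg.norm(s-np.roll(s,1,0),axis=1))
c=h.mean(0);v=s.mean(0)-c;print("cup dir",np.degrees(np.arctan2(v[1],v[0])),np.linalg.norm(v))
v=s.mean(0)-d.mean(0);print("cup dir disc",np.degrees(np.arctan2(v[1],v[0])),np.linalg.norm(v))
b=w("top",R([(535,100),(733,165),(702,262),(507,195)]),.122);print("head",b.mean(0),np.linalg.norm(b-np.roll(b,1,0),axis=1))
v=b[1:3].mean(0)-b[[0,3]].mean(0);print("head yaw",np.degrees(np.arctan2(v[1],v[0])))
print("foot",w("top",R([(580,195)]),.01))
print("eraser",w("top",[(305,208)],.013))
E
```

```text
disc [[ 0.56564857  0.19696308]
 [ 0.56071923 -0.03179593]
 [ 0.67844503  0.0805229 ]
 [ 0.44929739  0.08463881]] [0.56352755 0.08258221]
handle [0.56272292 0.08183475] 0.06448811726293008 -24.1235876333558
cup [0.63474016 0.05082398] [0.05559851 0.05482018 0.06116609 0.05622111]
cup dir -23.296812174426822 0.07841014083191417
cup dir disc -24.035132278889645 0.07797320363947215
head [ 0.54794726 -0.20174205] [0.03845534 0.08066553 0.03954969 0.0796188 ]
head yaw -109.86401733606776
foot [[ 0.54835935 -0.20172191]]
eraser [[ 0.58449153 -0.07704857]]
```

The sizes and heights check out: handle 64 mm, cup 78 mm from the axis, and the head and foot centres agree.

- **Carousel:** axis C=(0.563, 0.082), cup pointing at −24°.
- **Scanner:** axis H=(0.548, −0.2015), yaw −110°. It needs about +87°, a −163° turn with one regrasp.
- **Carousel turn after that:** about −69°.

I'll start by going up and across.

```bash
python3 -m crank '[[1,0.042,-0.084,0.03,-0.067],[1,0.042,-0.084,0.03,-0.067],[1,0.042,-0.084,0.03,-0.067],[1,0.042,-0.084,0.03,-0.067],[1,0.042,-0.084,0.03,-0.067],[1,0.042,-0.084,0.03,-0.067],[1,0.042,-0.084,0.03,-0.067],[1,0.042,-0.084,0.03,-0.067]]' 20
cat >> h.py <<'E'
from scipy.spatial.transform import Rotation as Ro
def st():
    o=arm.observe();y=Ro.from_rotvec(o["ee_rot"]).as_matrix()
    print("t",round(o["clock"],2),"pos",o["position"].round(4),"yaw",np.degrees(np.arctan2(y[1,1],y[0,1])).round(2),"zdir",y[:,2].round(3),"j",o["joints"].round(2),"F",o["force"].round(1),"M",o["ft_torque"].round(2),"w",round(o["width"],3))
E
python3 -c "from h import *;st()"
```

```text
clock: 0.77
position: [0.2814, 0.3368, 0.3106]
ee_rot: [-1.225, -2.892, 0.0]
force: [0.3, 0.7, 0.9]
width: 1.0
t 0.77 pos [0.2814 0.3368 0.3106] yaw 44.08 zdir [-0. -0. -1.] j [-1.21  0.04  0.22  1.85 -0.01  1.25 -0.21] F [0.3 0.7 0.9] M [-0.01 -0.05  0.03] w 1.0
```

```bash
python3 -m crank '[[1,0.042,-0.084,0,-0.067],[1,0.042,-0.084,0,-0.067],[1,0.042,-0.084,0,-0.067],[1,0.042,-0.084,0,-0.067],[1,0.042,-0.084,0,-0.067],[1,0.042,-0.084,0,-0.067],[1,0.042,-0.084,0,-0.067],[1,0.042,-0.084,0,-0.067]]' 20 
python3 -m crank '[[1,0.042,-0.084,0,-0.067],[1,0.042,-0.084,0,-0.067],[1,0.042,-0.084,0,-0.067],[1,0.042,-0.084,0,-0.067],[1,0.042,-0.084,0,-0.067],[1,0.042,-0.084,0,-0.067],[1,0.042,-0.084,0,-0.067],[1,0.042,-0.084,0,-0.067]]' 20 >/dev/null
python3 -c "from h import *;st()"
```

```text
clock: 1.43
position: [0.4156, 0.068, 0.3102]
ee_rot: [-1.979, -2.44, -0.001]
force: [1.0, 0.8, 1.1]
width: 1.001
t 2.1 pos [ 0.5504 -0.2002  0.3098] yaw -20.19 zdir [-0.  0. -1.] j [-0.35  0.38  0.87  1.57 -0.3   1.33  0.21] F [0.5 0.9 0.6] M [-0.11  0.03 -0.01] w 1.0
```

```bash
python3 -m crank '[[1,-0.006,-0.004,-0.08,0],[1,0,0,-0.08,0],[1,0,0,-0.08,0],[1,0,0,-0.08,0],[1,0,0,-0.08,0],[1,0,0,-0.08,0],[1,0,0,-0.045,0],[1,0,0,0,0]]' 20
python3 -m crank '[[0.3,0,0,0,0],[0.3,0,0,0,0],[0.3,0,0,0,0],[0.3,0,0,0,0],[0.3,0,0,0,0],[0.3,0,0,0,0],[0.3,0,0,0,0],[0.3,0,0,0,0]]' 20 
python3 -c "from h import *;st();import cv2;cv2.imwrite('pics/s1.png',arm.get_image('side')[:,:,::-1])"
```

```text
clock: 2.77
position: [0.5447, -0.199, 0.0961]
ee_rot: [-2.57, -1.798, 0.007]
force: [-0.6, 0.9, -0.4]
width: 0.999
clock: 3.43
position: [0.5484, -0.2007, 0.1006]
ee_rot: [2.573, 1.8, 0.002]
force: [14.8, -4.8, -10.4]
width: 0.468
t 3.43 pos [ 0.5484 -0.2007  0.1006] yaw -20.05 zdir [ 0.002 -0.001 -1.   ] j [-0.24  0.57  0.74  1.85 -0.48  0.9   0.37] F [ 14.8  -4.8 -10.4] M [-1.16 -3.06  0.03] w 0.468
```

View pics/s1.png

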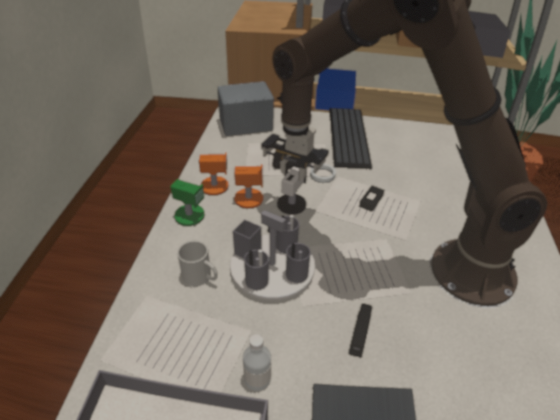

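Gripped at about 43 mm, which is right for the head's width. I'll re-centre a few mm along the side force, then turn the head.

```bash
python3 -m crank '[[0.3,0.007,-0.003,0,0],[0.3,0,0,0,0],[0.3,0,0,0,-0.06],[0.3,0,0,0,-0.11],[0.3,0,0,0,-0.11],[0.3,0,0,0,-0.11],[0.3,0,0,0,-0.11],[0.3,0,0,0,-0.11]]' 20
python3 -c "from h import *;st()"
```

```text
clock: 4.15
position: [0.549, -0.2008, 0.1005]
ee_rot: [-3.009, -0.892, 0.002]
force: [-6.8, 3.9, 8.5]
width: 0.455
t 4.15 pos [ 0.549  -0.2008  0.1005] yaw -56.97 zdir [-0.002  0.002 -1.   ] j [-0.34  0.64  0.92  1.85 -0.61  0.97 -0.14] F [-6.8  3.9  8.5] M [0.71 1.6  0.05] w 0.455
```

j7 has room for the whole −163° turn in one grasp, so I'll continue.

```bash
python3 -m crank '[[0.3,0,0,0,-0.11],[0.3,0,0,0,-0.11],[0.3,0,0,0,-0.11],[0.3,0,0,0,-0.11],[0.3,0,0,0,-0.11],[0.3,0,0,0,-0.11],[0.3,0,0,0,-0.11],[0.3,0,0,0,-0.11]]' 20
python3 -c "from h import *;st()"
```

```text
clock: 4.82
position: [0.5489, -0.2006, 0.1005]
ee_rot: [-3.093, 0.539, 0.004]
force: [-7.7, 4.5, 9.7]
width: 0.453
t 4.82 pos [ 0.5489 -0.2006  0.1005] yaw -109.77 zdir [-0.002  0.003 -1.   ] j [-0.44  0.76  1.16  1.86 -0.8   1.08 -0.88] F [-7.7  4.5  9.7] M [1.1  1.72 0.15] w 0.453
```

```bash
python3 -m crank '[[0.3,0,0,0,-0.11],[0.3,0,0,0,-0.11],[0.3,0,0,0,-0.11],[0.3,0,0,0,-0.11],[0.3,0,0,0,-0.11],[0.3,0,0,0,0],[0.3,0,0,0,0],[0.3,0,0,0,0]]' 20
python3 -c "from h import *;st()"
```

```text
clock: 5.48
position: [0.549, -0.2005, 0.1005]
ee_rot: [-2.817, 1.388, 0.005]
force: [-6.1, 6.1, 10.5]
width: 0.451
t 5.48 pos [ 0.549  -0.2005  0.1005] yaw -142.47 zdir [-0.002  0.003 -1.   ] j [-0.48  0.83  1.26  1.86 -0.88  1.15 -1.38] F [-6.1  6.1 10.5] M [ 1.3   1.51 -0.03] w 0.451
```

```bash
python3 -m crank '[[0.3,0,0,0,-0.08],[0.3,0,0,0,-0.08],[0.3,0,0,0,-0.08],[0.3,0,0,0,-0.08],[0.3,0,0,0,0],[0.3,0,0,0,0],[0.3,0,0,0,0],[0.3,0,0,0,0]]' 20
python3 -c "from h import *;st()"
```

```text
clock: 6.15
position: [0.5491, -0.2004, 0.1005]
ee_rot: [-2.546, 1.838, 0.005]
force: [-6.8, 6.3, 10.3]
width: 0.459
t 6.15 pos [ 0.5491 -0.2004  0.1005] yaw -161.66 zdir [-0.002  0.003 -1.   ] j [-0.48  0.85  1.28  1.86 -0.9   1.17 -1.7 ] F [-6.8  6.3 10.3] M [ 1.31  1.38 -0.09] w 0.459
```

```bash
python3 -m crank '[[0.3,0,0,0,-0.088],[0.3,0,0,0,-0.088],[0.3,0,0,0,-0.088],[0.3,0,0,0,-0.088],[0.3,0,0,0,0],[0.3,0,0,0,0],[0.3,0,0,0,0],[0.3,0,0,0,0]]' 20
python3 -c "from h import *;st()"
```

```text
clock: 6.82
position: [0.5492, -0.2004, 0.1005]
ee_rot: [-2.166, 2.274, 0.005]
force: [-5.7, 5.2, 9.5]
width: 0.457
t 6.82 pos [ 0.5492 -0.2004  0.1005] yaw 177.22 zdir [-0.002  0.003 -1.   ] j [-0.49  0.86  1.29  1.86 -0.91  1.18 -2.06] F [-5.7  5.2  9.5] M [ 1.3   1.26 -0.02] w 0.457
```

Tool yaw is −182.8°, so the head should be at +87.2°. I'll release, rise, and look.

```bash
python3 -m crank '[[1,0,0,0,0],[1,0,0,0,0],[1,0,0,0,0],[1,0,0,0,0],[1,0,0,0,0],[1,0,0,0,0],[1,0,0,0.03,0],[1,0,0,0.06,0]]' 20
python3 -m crank '[[1,0,0,0.09,0],[1,0,0,0.09,0],[1,0,0,0.09,0],[1,0,0,0.09,0],[1,0,0,0.09,0],[1,-0.08,-0.06,0,0.1],[1,-0.08,-0.06,0,0.1],[1,-0.08,-0.06,0,0.1]]' 20
python3 -m crank '[[1,-0.08,-0.06,0,0.1],[1,-0.08,-0.06,0,0.1],[1,0,0,0,0.1],[1,0,0,0,0.1],[1,0,0,0,0.1],[1,0,0,0,0.1],[1,0,0,0,0.1],[1,0,0,0,0.1]]' 20
python3 - <<'E'
from h import *
st();im=arm.get_image("top")[:,:,::-1]
cv2.imwrite("pics/t2.png",im)
cv2.imwrite("pics/t2c.png",cv2.convertScaleAbs(cv2.resize(im[165:265,205:385],None,fx=4.4,fy=4.4,interpolation=cv2.INTER_CUBIC),alpha=1.6))
E
```

```text
clock: 7.48
position: [0.549, -0.2005, 0.1341]
ee_rot: [2.165, -2.272, -0.006]
force: [-0.0, 1.4, 1.1]
width: 0.976
clock: 8.15
position: [0.4533, -0.2746, 0.3167]
ee_rot: [2.502, -1.899, 0.002]
force: [-0.1, -0.3, -0.1]
width: 1.003
clock: 8.82
position: [0.39, -0.3217, 0.3163]
ee_rot: [-3.058, 0.72, -0.0]
force: [0.7, -0.1, 0.1]
width: 0.998
t 8.82 pos [ 0.39   -0.3217  0.3163] yaw -116.51 zdir [ 0.  0. -1.] j [-0.26  0.22  1.05  1.75 -0.2   1.29 -1.19] F [ 0.7 -0.1  0.1] M [0.01 0.13 0.03] w 0.998
```

View pics/t2c.png

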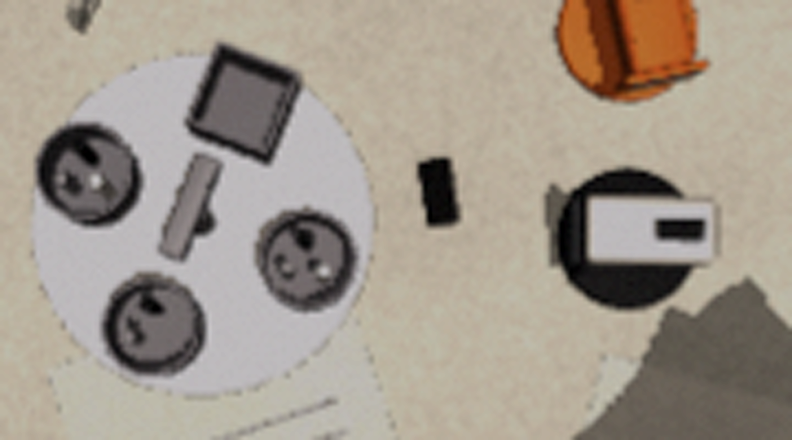

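The window now faces the carousel: head box at crop (583–715, 195–265), eraser unmoved, carousel as before. I'll measure the aim.

Run:
```python
from h import *
L=lambda p:np.array(p)/4.4+[205,165]
b=w("top",L([(587,195),(716,200),(715,265),(584,262)]),.122);m=b.mean(0)
v=b[[0,3]].mean(0)-b[1:3].mean(0);a=np.arctan2(v[1],v[0]);C=np.array([.5632,.0823]);d=C-m
print("head",m,"yaw",np.degrees(a),"need",np.degrees(np.arctan2(d[1],d[0])),"miss",-np.sin(a)*d[0]+np.cos(a)*d[1])
h=w("top",L([(200,152),(222,158),(184,260),(158,254)]),.201);print("handle",h.mean(0),np.degrees(np.arctan2(*(h[:2].mean(0)-h[2:].mean(0))[::-1])))
```

```text
head [ 0.54761705 -0.20216078] yaw 86.96028358835669 need 86.86443377846405 miss -0.0004765862210753258
handle [0.56388054 0.08182011] -22.403840279129067
```

Scanner aim is off by about 0.1°, a sub-mm miss. Next I'll go to the handle with the tool at about +66°, so that turning −69° ends near the wrist's middle.

```bash
python3 -m crank '[[1,0.027,0.063,0,0.117],[1,0.027,0.063,0,0.117],[1,0.027,0.063,0,0.117],[1,0.027,0.063,0,0.117],[1,0.027,0.063,0,0.117],[1,0.027,0.063,0,0.117],[1,0.027,0.063,0,0.117],[1,0.027,0.063,0,0.117]]' 20
python3 -m crank '[[1,0.027,0.063,0,0.117],[1,0.027,0.063,0,0.117],[1,0.027,0.063,0,0.117],[1,0.027,0.063,0,0.117],[1,0.027,0.063,0,0.117],[1,0.027,0.063,0,0.117],[1,0.027,0.063,0,0.117],[1,0.027,0.063,0,0.117]]' 20
python3 -m crank '[[1,0,0,0,0.117],[1,0,0,0,0.117],[1,0,0,0,0.117],[1,0,0,0,0.117],[1,0,0,0,0.117],[1,0,0,0,0.117],[1,0,0,0,0.117],[1,0,0,0,0.117]]' 20
python3 -c "from h import *;st()"
```

```text
clock: 9.53
position: [0.4768, -0.1189, 0.3163]
ee_rot: [-3.037, -0.801, -0.001]
force: [0.7, -1.0, -0.3]
width: 1.002
clock: 10.2
position: [0.5634, 0.0826, 0.3161]
ee_rot: [-2.303, -2.137, 0.0]
force: [0.3, -0.2, -0.0]
width: 0.997
clock: 10.87
position: [0.563, 0.0813, 0.316]
ee_rot: [-1.026, -2.969, 0.0]
force: [0.7, -0.2, 0.4]
width: 0.998
t 10.87 pos [0.563  0.0813 0.316 ] yaw 51.87 zdir [-0. -0. -1.] j [-0.5   0.28  0.34  1.57 -0.1   1.31  0.77] F [ 0.7 -0.2  0.4] M [-0.06  0.07  0.03] w 0.998
```

```bash
python3 -m crank '[[1,0,0.002,0,0.11],[1,0,0,-0.04,0.11],[1,0,0,-0.07,0],[1,0,0,-0.07,0],[1,0,0,-0.07,0],[1,0,0,-0.05,0],[1,0,0,-0.028,0],[1,0,0,0,0]]' 25
python3 -c "from h import *;st()"
python3 -m crank '[[0,0,0,0,0],[0,0,0,0,0],[0,0,0,0,0],[0,0,0,0,0],[0,0,0,0,0],[0,0,0,0,0],[0,0,0,0,0],[0,0,0,0,0]]' 25
python3 -c "from h import *;st()"
```

```text
clock: 11.53
position: [0.5616, 0.0819, 0.1826]
ee_rot: [-0.685, -3.062, 0.004]
force: [-0.2, -0.2, 0.5]
width: 1.003
t 11.53 pos [0.5616 0.0819 0.1826] yaw 64.8 zdir [-0.004 -0.001 -1.   ] j [-0.45  0.38  0.28  1.77 -0.12  1.02  1.01] F [-0.2 -0.2  0.5] M [-0.04  0.02 -0.02] w 1.003
clock: 12.2
position: [0.5631, 0.0824, 0.1852]
ee_rot: [0.682, 3.066, 0.0]
force: [-0.1, 0.1, 0.3]
width: 0.473
t 12.2 pos [0.5631 0.0824 0.1852] yaw 64.9 zdir [ 0.  0. -1.] j [-0.45  0.37  0.28  1.77 -0.12  1.02  1.01] F [-0.1  0.1  0.3] M [ 0.   -0.01 -0.03] w 0.473
```

```bash
python3 -m crank '[[0,0,0,0,0],[0,0,0,0,0],[0,0,0,0,0],[0,0,0,0,0],[0,0,0,0,0],[0,0,0,0,0],[0,0,0,0,0],[0,0,0,0,0]]' 25
python3 -c "from h import *;st()"
```

```text
clock: 12.87
position: [0.5647, 0.0857, 0.1852]
ee_rot: [0.678, 3.065, 0.006]
force: [7.6, 8.6, -7.6]
width: 0.164
t 12.87 pos [0.5647 0.0857 0.1852] yaw 65.06 zdir [ 0.003  0.003 -1.   ] j [-0.45  0.37  0.28  1.77 -0.12  1.01  1.01] F [ 7.6  8.6 -7.6] M [ 1.9  -1.52 -0.01] w 0.164
```

The bar is held at 15 mm. I'll re-centre slightly and turn.

```bash
python3 -m crank '[[0,0.003,0.006,0,0],[0,0,0,0,0],[0,0,0,0,-0.06],[0,0,0,0,-0.1],[0,0,0,0,-0.1],[0,0,0,0,-0.1],[0,0,0,0,-0.1],[0,0,0,0,-0.1]]' 25
python3 -c "from h import *;st()"
python3 -m crank '[[0,0,0,0,-0.1],[0,0,0,0,-0.1],[0,0,0,0,-0.1],[0,0,0,0,-0.1],[0,0,0,0,-0.1],[0,0,0,0,0],[0,0,0,0,0],[0,0,0,0,0]]' 25
python3 -c "from h import *;st()"
```

```text
clock: 13.53
position: [0.5649, 0.0859, 0.1851]
ee_rot: [1.545, 2.735, 0.003]
force: [5.0, 4.3, -3.9]
width: 0.169
t 13.53 pos [0.5649 0.0859 0.1851] yaw 31.06 zdir [ 0.001  0.001 -1.   ] j [-0.55  0.39  0.42  1.77 -0.18  1.02  0.48] F [ 5.   4.3 -3.9] M [ 0.96 -0.82  0.06] w 0.169
clock: 14.2
position: [0.5651, 0.086, 0.1851]
ee_rot: [2.195, 2.247, 0.003]
force: [5.0, 5.0, -4.7]
width: 0.163
t 14.2 pos [0.5651 0.086  0.1851] yaw 1.35 zdir [ 0.002  0.001 -1.   ] j [-0.64  0.4   0.54  1.78 -0.24  1.03  0.02] F [ 5.   5.  -4.7] M [ 0.92 -0.97 -0.05] w 0.163
```

```bash
python3 -m crank '[[0,0,0,0,-0.04],[0,0,0,0,-0.034],[0,0,0,0,0],[0,0,0,0,0],[0,0,0,0,0],[0,0,0,0,0],[0,0,0,0,0],[0,0,0,0,0]]' 25
python3 - <<'E'
from h import *
st()
for n in("top","side"):cv2.imwrite(f"pics/{n}3.png",cv2.convertScaleAbs(cv2.resize(arm.get_image(n)[:,:,::-1][130:330 if n=="side" else 290,180:400],None,fx=3,fy=3,interpolation=cv2.INTER_CUBIC),alpha=1.5))
E
```

```text
clock: 14.87
position: [0.5651, 0.086, 0.1851]
ee_rot: [2.28, 2.161, 0.004]
force: [5.1, 5.2, -4.7]
width: 0.167
t 14.87 pos [0.5651 0.086  0.1851] yaw -3.09 zdir [ 0.002  0.001 -1.   ] j [-0.65  0.4   0.56  1.78 -0.25  1.03 -0.05] F [ 5.1  5.2 -4.7] M [ 0.93 -1.02 -0.06] w 0.167
```

View pics/top3.png

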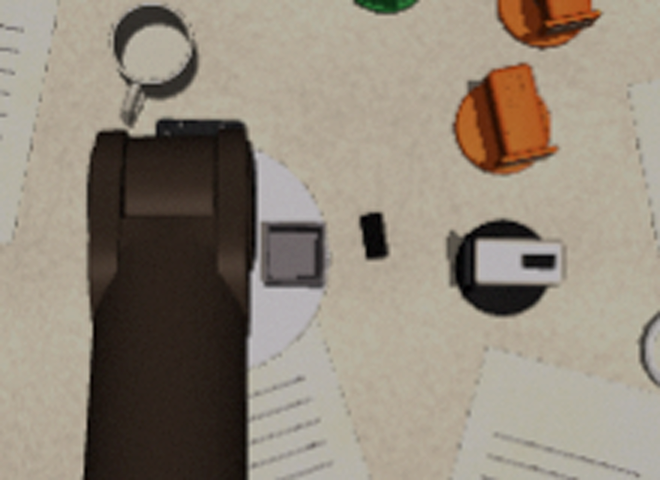

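View pics/side3.png

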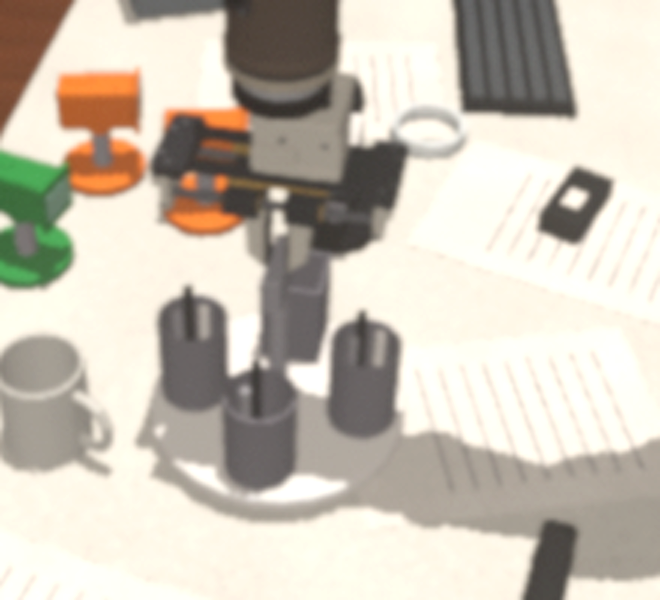

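The square cup at crop (294,254) faces the scanner head at (518,262), the fingers are on the bar, and the other items look unmoved. I'll check the numbers.

Run:
```python
from h import *
L=lambda p:np.array(p)/3+[180,130]
s=w("top",L([(263,222),(326,222),(325,287),(262,287)]),.118).mean(0)
b=w("top",L([(475,237),(563,241),(563,285),(474,281)]),.122);m=b.mean(0);v=b[[0,3]].mean(0)-b[1:3].mean(0);v/=np.linalg.norm(v)
for C in([.5632,.0823],[.565,.085]):
    C=np.array(C);d=s-C;print("cup",s,np.linalg.norm(d));
    d/=np.linalg.norm(d)
    W=m+.047*v-C;print("window off label line",d[0]*W[1]-d[1]*W[0],"sight miss",v[0]*(C-m)[1]-v[1]*(C-m)[0],"cupdir",np.degrees(np.arctan2(d[1],d[0])))
    t=np.radians(-93.09);d=[np.cos(t),np.sin(t)];print("by tool yaw",d[0]*W[1]-d[1]*W[0])
```

```text
cup [0.55948828 0.00421956] 0.0781686095535885
window off label line -5.13087251025595e-05 sight miss 0.004685611189291779 cupdir -92.72163108387602
by tool yaw 0.001479371662664453
cup [0.55948828 0.00421956] 0.08096825356371753
window off label line 0.003246512017110289 sight miss 0.0030715371368696676 cupdir -93.90329438169992
by tool yaw -0.00017246906239005814
```

All errors are under 5 mm against the 30 mm allowed, and the grip is 25 N with the arm at rest. Handing in.

```bash
python3 -c "
from h import *
st();print(abs(arm.observe()['dq']).max());print(arm.sign_off())"
```

```text
t 14.97 pos [0.5652 0.086  0.1851] yaw -3.09 zdir [ 0.002  0.001 -1.   ] j [-0.65  0.4   0.56  1.78 -0.25  1.03 -0.05] F [ 4.9  5.3 -3.4] M [ 0.96 -1.01 -0.05] w 0.168
0.0017810307422556624
the job is handed in; nothing more can be done
None
```

The scanner is aimed at the carousel's axis, the square cup faces its window, and the job was handed in at about 15 s with the fingers still holding the handle bar. `sign_off` gives no verdict, so these results are my own measurements.

I gripped the white scanner head and turned it about −163° in one grasp, then released it. I then gripped the carousel's handle bar, turned it about −68°, and kept a 25 N grip on it.

- **Scanner aim:** the line of sight misses the carousel's axis by 0.5 mm in the first picture and 3–5 mm in the last, coarser one, against 30 mm allowed.
- **Cup facing:** the window is within about 3 mm of the label's line by camera and within 1.5 mm by tool yaw.
- **Grip and stillness:** the bar is held at about 15 mm opening, and the arm was at rest (joint speeds under 0.002 rad/s). I could not read the finger force on the carousel directly.
- **Other things:** the eraser, mug and other items visible in the last pictures showed no displacement, though I did not measure them.

One disagreement: the grip pulled the tool 3–4 mm off the carousel axis I had measured. That could be calibration or camera error, and the checks hold with either axis position.

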